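# Check a reamed bush with a go / no-go plug gauge

### The job

Check the reamed bronze bush in the blue bearing housing with the double-ended plug gauge from the wooden cradle: push the go end (green collar) fully home until its collar bears on the bush, draw it out, then show that the no-go end (red collar) is refused, letting only its short pilot into the bore. Each time lean on the gauge along the bore with a light steady push of about 10 N for a second, and never let it push on the housing or bush with more than 20 N. Leave the other things where they lie, and lower the gauge back into both vees of the cradle before you let go of it.

Things in the scene. Friction and masses are not known exactly. Their poses are not given: they have to be found in the camera images.
- gauge: double-ended plug gauge, 149 mm long, about 0.25 kg; origin on its axis mid-grip, x along the axis toward the go end. Grip: aluminium hexagon 22 mm across flats, x -28 to 28 mm, two flats upright (facing its +-y) at the start: hold it there. Necks 18 mm in diameter at 28 to 44 mm either side, collars 28 mm in diameter at 44 to 49 mm (green at +x, red at -x). Lies in the cradle, loose
- go_root (a point): on the gauge axis at the outer face of the green collar (gauge x = 49 mm), where the go end begins; this face meets the bush when the go end is fully home
- go_tip (a point): centre of the go end's nose (gauge x = 81 mm). The go end is a steel cylinder 19 mm in diameter and 32 mm long whose last 4 mm taper to 14 mm at the nose
- nogo_tip (a point): centre of the front of the no-go end's pilot (gauge x = -68 mm). The pilot is 9 mm long and 17 mm in diameter, its last 2.5 mm tapering to 13 mm; behind it the steel no-go plug, 23 mm in diameter, 10 mm long, up to the red collar
- housing: blue bearing housing bolted to the bench: foot 120 mm wide (its x), above it 68 mm wide, 20 mm thick (its y), 109 mm high plus a 6 mm brass nipple; origin at the centre of its underside, z up. It carries a bronze bush, 28 mm long, with 42 mm flanges on both sides and a straight level through bore of 20 mm diameter along the housing's y. Both mouths are alike and open; use either for either end
- face_left (a point): nominal centre of the bore mouth, in the plane of the bush's flange, on the housing's +y side (housing y = +14 mm, z = 75 mm). The bush is rigidly fixed but really sits up to 2 mm off in housing x, in y (so that one flange stands farther out and the other less) and in z; these offsets are not measured. Its bore is parallel to housing y and always 28 mm long
- face_right (a point): nominal centre of the other bore mouth, on the housing's -y side (housing y = -14 mm, z = 75 mm); the same offsets apply
- cradle: wooden gauge cradle fixed to the bench, base 120 x 56 x 10 mm, origin at the centre of its underside, x along the gauge it carries. Two posts 7 mm thick at x = +-36 mm with 90-degree vees (top 51 mm above the bench) carry the gauge's necks; 65 mm free between the posts for fingers
- cradle_rest (a point): where the gauge's origin lies when it rests in both vees: 48 mm above the bench, over the cradle's origin; the gauge may lie either way round and up to 4 mm off along its axis
- pad: orange hand pad, 55 x 90 x 21 mm, loose bystander, origin at the centre of its underside
- disc: amber glass disc, 74 mm across, 8 mm thick, loose bystander, origin at the centre of its underside
- dark_drop: dark glass drop, 47 x 106 x 40 mm, loose bystander, origin at the centre of its underside
- pliers: pliers with dark handles, 45 x 175 x 13 mm, lying flat, loose bystander, origin at the centre of its underside
There are look-alikes about, which are no part of the job. Leave any pink look-alike of the housing alone.

How it is judged (in metres and radians):
On the way, in this order (a step that is already met when the one before it is completed fails the run):
1. the go end is home in the bush: green collar at the bush's face, the nose out at the far mouth, pressed with more than 4 N for half a second (contact force between gauge and housing above 4 N and ((y of go_root in the frame of housing above -0.018 m and distance between go_root and face_right below 0.0075 m and distance between go_tip and face_left below 0.0105 m) or (y of go_root in the frame of housing below 0.018 m and distance between go_root and face_left below 0.0075 m and distance between go_tip and face_right below 0.0105 m))), for 0.5 s.
2. the no-go end is refused: only its pilot is inside a mouth of the bore, in line with the bore within 0.1 rad, pressed with more than 4 N for half a second (contact force between gauge and housing above 4 N and angle between the x axis of gauge and the y axis of housing, either way round below 0.1 rad and ((y of nogo_tip in the frame of housing above -0.0085 m and distance between nogo_tip and face_right below 0.0135 m) or (y of nogo_tip in the frame of housing below 0.0085 m and distance between nogo_tip and face_left below 0.0135 m))), for 0.5 s.
3. the gauge is set down in the cradle, still held: origin within 8 mm of the rest point and no more than 3 mm above it (distance between gauge and cradle_rest below 0.008 m and z of gauge in the frame of cradle_rest below 0.003 m and contact force between gauge and the fingers above 1 N), for 0.05 s.
At the end, for the whole second after the job is handed in: the gauge rests released and still in both vees of the cradle, either way round, its origin within 8 mm of the rest point and no more than 3 mm above it, its axis within 0.06 rad of the cradle's (distance between gauge and cradle_rest below 0.008 m and z of gauge in the frame of cradle_rest below 0.003 m and angle between the x axis of gauge and the x axis of cradle, either way round below 0.06 rad and linear speed of gauge below 0.02 m/s and contact force between gauge and the fingers below 0.1 N); the robot touches nothing.
It fails at once if the gauge pushes on the housing or bush with more than 20 N (contact force between gauge and housing above 20 N).
It fails at once if a bystander is moved by more than 30 mm (distance of any of pad, disc, dark_drop, pliers from where it was at the start of the episode above 0.03 m).
It also fails if it takes over 72 s, if anything falls off the work surface, if the arm or the gripper's body presses on something with over 40 N, if the wrist force passes 120 N, or if a joint passes its speed limit or range.

### The arm

A 7-joint arm with a two-finger parallel gripper is mounted at the origin on a cart in front of the work surface, level with it; the furniture and walls round the work are solid. World frame = base frame: x ahead of the robot, y to its left, z up, the work surface at z = 0. Lengths are in mm, angles in rad, forces in N, time in s.
With the tool pointing down it reaches from about 350 to 900 mm from the base axis. Payload 7.2 kg.
Tool frame: the origin (TCP) lies midway between the tips of the shut fingers; the grasp point (between the pads) lies 19 mm behind it; z points along the fingers, y is the line along which they close (so a half turn about z gives the same grasp; the last joint's range is limited). The gripper opens to 88 mm and grips with 3 to 60 N. Pads are 20 mm wide; open, the fingers measure 115 mm over their backs; the gripper's body (75 mm by 178 mm) begins 61 mm behind the grasp point.
Start: joints at [-1.373, 0.411, -0.013, 1.596, 0.006, 1.134, -0.082], TCP at [164.185, 603.052, 222.653] pointing down, gripper open.
Joint ranges: [-2.95, 2.95], [-0.29, 1.99], [-1.47, 1.44], [0.14, 2.54], [-1.03, 4.17], [0.13, 1.85], [-2.86, 2.86]. Speed limits (rad/s): [2.39, 2.39, 3.01, 3.01, 3.14, 3.14, 3.14].

### API

Orientations are given as a 3x3 rotation matrix whose columns are the frame's x, y, z axes.
In Python, from bench import readout, imaging, sign_off gives the robot as it stands.
- The arm moves only by the shell command python3 -m inch 'ROWS'. ROWS is JSON, a list of rows, each a list of 5 numbers: the finger opening in cm, from 0 to 8.78, then the shift along the tool's x, y, z in cm, then the turn about the tool's z in rad. In form: [[claw, dx, dy, dz, turn], ...]. A call has 1 to 5 rows; each row is the pose to reach, as a shift and turn from the pose commanded when the call began, along the tool's axes at that moment; what a row does not reach only later rows make up. A row lasts 1/10 s, in which the tool goes at most 50 mm and 8.59 degrees, less where a joint would pass 70% of its speed; a pose out of reach is approached as far as the arm can. A call with a gripper value outside its range is refused whole. The fingers move at their own pace and stop on an object; the grip force is fixed at half the most. Time passes only in rows, so rows that repeat a pose let the fingers close. It gives the time, the measured TCP pose, the force, the opening and the grip force at its end, in the units of the state.
- readout.observe(): the state, without advancing time (a new reading comes with each control period).
- imaging.snapshot(name): name is "side" or "top" or "wrist"; returns the picture (420x560x3 uint8, blue, green, red); there is no depth.
- imaging.get_calibration(name): a dict with "camera_matrix" (3x3 intrinsics, pixels), "extrinsics" (4x4, takes a point from camera to world coordinates). Camera axes: x right, y down, z forward; pixel columns grow to the right and rows downward; lengths in mm; the calibration is good to about 2 mm. A picture is of the moment at which its call begins: read the wrist's pose just before it. get_calibration takes no time and is no camera call; for the wrist camera it gives the pose at the moment of the call.
- sign_off(): hands the job in; it is judged then, once.
The state is a dict: "t": time; "joints": joint angles; "dq": joint speeds; "joint_torque": joint torques, N m; "tcp_pos": TCP position; "tcp_rot": TCP orientation; "wrist_force": force on the tool from outside, world axes, zero at the start; "ft_torque": the same for the moment, N m; "finger_gap": finger opening in mm; "finger_force": force on a finger pad.
Only numpy, scipy, OpenCV 4.12 (cv2) and the standard library are available. Lean on these libraries where they do the work, as an engineer would, in place of code of your own. Each camera call takes 0.05 s, during which the arm holds its last target. There are 200 camera calls.

## Working session

There is one attempt and no reset: what is moved stays moved. The work goes in short steps, Python scripts to look and compute and a shell command to move; the robot and the scene stay as the last step left them, time stands still between calls to the robot, and variables do not carry over. Pictures are saved under pics/ and viewed, at most 10 in all, crops included, and the job is handed in when it is done.

```bash
ls; mkdir -p pics; python3 - <<'E'
from bench import readout, imaging
import cv2,numpy as np
o=readout.observe()
print({k:np.round(v,3).tolist() for k,v in o.items()})
for n in ("top","side"):
    im=imaging.snapshot(n); cv2.imwrite(f"pics/{n}0.png",im)
    c=imaging.get_calibration(n); print(n,np.round(c["camera_matrix"],1).tolist(),np.round(c["extrinsics"],3).tolist())
E
```

```text
pics
{'t': 0.0, 'joints': [-1.373, 0.412, -0.013, 1.597, 0.006, 1.134, -0.082], 'dq': [0.0, 0.0, -0.001, 0.0, -0.001, -0.0, -0.001], 'joint_torque': [-0.0, -58.794, 0.642, -29.108, -0.054, 0.018, 0.0], 'tcp_pos': [164.097, 602.563, 221.831], 'tcp_rot': [[-0.965, 0.263, -0.0], [0.263, 0.965, -0.002], [-0.0, -0.002, -1.0]], 'wrist_force': [0.161, -0.988, 0.831], 'ft_torque': [0.007, -0.038, -0.023], 'finger_force': 0.0, 'finger_gap': 87.31}
top [[449.5, 0.0, 281.4], [0.0, 449.5, 207.1], [0.0, 0.0, 1.0]] [[0.024, -0.981, 0.191, 349.078], [-1.0, -0.026, -0.012, 7.815], [0.017, -0.191, -0.981, 1226.282], [0.0, 0.0, 0.0, 1.0]]
side [[405.9, 0.0, 280.8], [0.0, 405.9, 204.2], [0.0, 0.0, 1.0]] [[0.981, -0.092, 0.17, 422.652], [-0.193, -0.397, 0.897, -914.372], [-0.015, -0.913, -0.408, 512.523], [0.0, 0.0, 0.0, 1.0]]
```

View pics/top0.png

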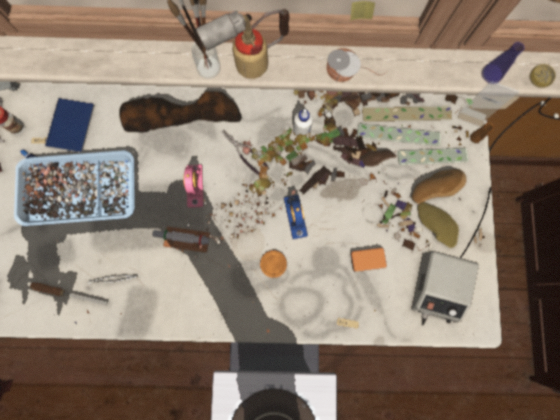

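View pics/side0.png

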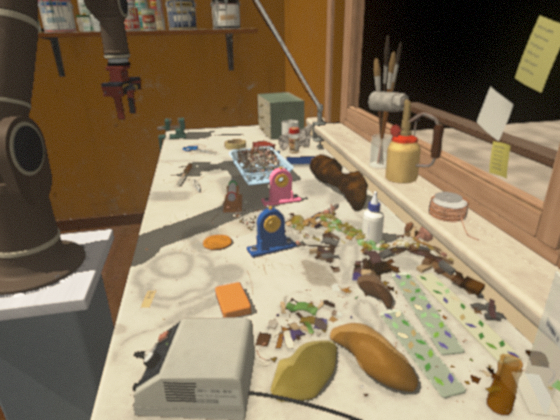

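The top view shows the blue housing at about (296,216), its pink look-alike at (194,185) (not to be used), and a wooden cradle with a dark object in it at (187,239). In the side view they are at (270,230), (280,187) and (232,197). The blue one fits the description. I'll confirm both in one enlarged crop.

```bash
cat > h.py <<'E'
import numpy as np,cv2
from bench import readout, imaging
def ray(c,u,v):
    K=c["camera_matrix"];E=np.array(c["extrinsics"]);d=E[:3,:3]@np.linalg.solve(K,[u,v,1.]);return E[:3,3],d
def onz(c,u,v,z):
    o,d=ray(c,u,v);return o+d*(z-o[2])/d[2]
def proj(c,p):
    E=np.array(c["extrinsics"]);q=np.array(c["camera_matrix"])@(E[:3,:3].T@(np.array(p)-E[:3,3]));return q[:2]/q[2]
def rows():
    o=readout.observe();return o
E
python3 - <<'E'
from h import *
t=cv2.imread("pics/top0.png");s=cv2.imread("pics/side0.png")
a=cv2.resize(t[170:260,150:320],None,fx=4.7,fy=4.7,interpolation=cv2.INTER_CUBIC)[:,:799]
b=cv2.resize(s[165:265,205:310],None,fx=1.7,fy=1.7,interpolation=cv2.INTER_CUBIC)
cv2.imwrite("pics/crop1.png",np.vstack([a,np.pad(b,((0,0),(0,a.shape[1]-b.shape[1]),(0,0)))]))
c=imaging.get_calibration("top")
for n,lo,hi in (("blue",(105,120,60),(125,255,255)),):
    m=cv2.inRange(cv2.cvtColor(t,cv2.COLOR_BGR2HSV),lo,hi);m[:180]=0;m[250:]=0;m[:,:270]=0;m[:,320:]=0
    k,_=cv2.findContours(m,0,2);k=max(k,key=cv2.contourArea);print(cv2.minAreaRect(k),cv2.contourArea(k))
for u,v,z in ((187,239,40),(165,238,48),(210,239,48),(290,196,5),(302,237,5),(296,216,50)): print(u,v,onz(c,u,v,z).round())
E
```

```text
((298.5, 224.5), (25.0, 13.0), 90.0) 140.5
187 239 [487. 241.  40.]
165 238 [488. 297.  48.]
210 239 [488. 179.  48.]
290 196 [619. -30.   5.]
302 237 [505. -65.   5.]
296 216 [555. -46.  50.]
```

View pics/crop1.png

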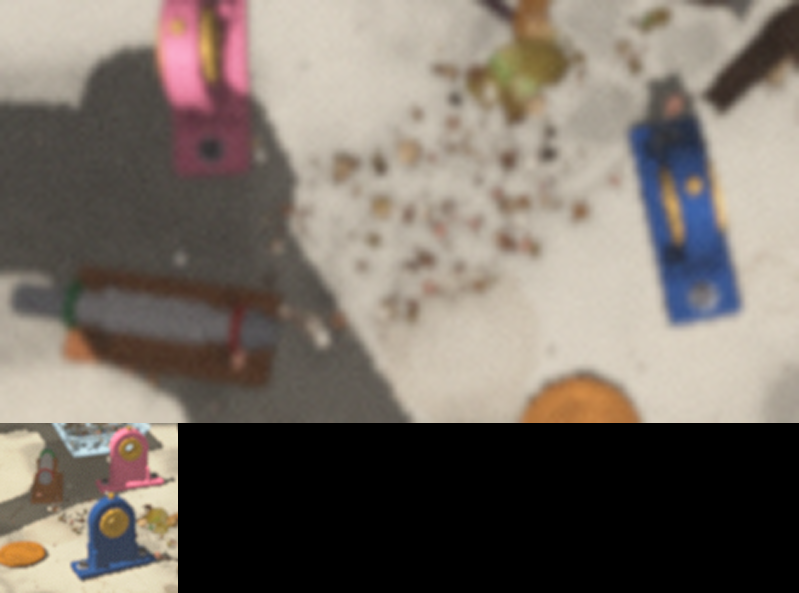

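The crops confirm it. The gauge in the cradle has its green collar at top px (165.5,233.8) and red at (200.4,241.3). The blue housing with the bronze bush has its foot corners at about (284,197), (297,195.5), (308,236.5) and (293,238.5). I'll work out coarse positions and the approach.

```bash
cat >> h.py <<'E'
def go(x,y,z,axis=None):
    """shift in tool axes (cm) and turn so tool x points along world 2D axis"""
    o=readout.observe();R=np.array(o["tcp_rot"]);d=R.T@(np.array([x,y,z])-o["tcp_pos"])/10
    t=0
    if axis is not None:
        a=R.T@np.array([axis[0],axis[1],0.]);t=np.arctan2(a[1],a[0])
    print("t",o["t"],"tcp",np.round(o["tcp_pos"],1),"shift",d.round(2),"turn",round(t,3),"F",np.round(o["wrist_force"],1),"gap",round(o["finger_gap"],1));return d,t
E
python3 - <<'E'
from h import *
c=imaging.get_calibration("top")
g=onz(c,165.5,233.8,48);r=onz(c,200.4,241.3,48);print("green",g,"red",r,np.linalg.norm(g-r),"mid",(g+r)/2)
P=[onz(c,*q,10) for q in ((284,197),(297,195.5),(308,236.5),(293,238.5))];print(np.round(P),np.mean(P,0))
x=(P[0]+P[1]-P[2]-P[3])[:2];x/=np.linalg.norm(x);print("housing x dir",x,np.degrees(np.arctan2(x[1],x[0])))
a=(g-r)[:2];a/=np.linalg.norm(a);print("gauge dir",a)
m=(g+r)/2; go(m[0],m[1],220,a)
o=readout.observe();w=imaging.get_calibration("wrist");E=np.array(w["extrinsics"]);R=np.array(o["tcp_rot"])
print("cam in tool",R.T@(E[:3,3]-o["tcp_pos"]),(R.T@E[:3,:3]).round(3),w["camera_matrix"])
E
```

```text
green [498.77050562 296.61355782  48.        ] red [481.34962263 204.00077246  48.        ] 94.23701595514281 mid [490.06006413 250.30716514  48.        ]
[[615. -13.  10.]
 [620. -49.  10.]
 [506. -81.  10.]
 [500. -40.  10.]] [560.07981993 -46.04752937  10.        ]
housing x dir [0.96816788 0.25030175] 14.49536884504756
gauge dir [0.18486242 0.98276441]
t 0.1 tcp [164.1 602.6 221.9] shift [-40.7  -25.43   0.23] turn 1.491 F [-0.8 -0.2 -0. ] gap 87.6
cam in tool [  67.43214739    0.4680847  -162.47954919] [[ 0.    -0.968 -0.253]
 [ 1.     0.    -0.   ]
 [ 0.    -0.253  0.968]] [[342.23562723   0.         281.60653425]
 [  0.         342.23562723 204.99391602]
 [  0.           0.           1.        ]]
```

```bash
python3 -m inch '[[8.78,-4,-2.5,0,0.14],[8.78,-8,-5,0,0.28],[8.78,-12,-7.5,0,0.42],[8.78,-16,-10,0,0.56],[8.78,-20,-12.5,0,0.7]]'; python3 -c "
from h import *
go(490,250.3,220,(0.185,0.983))"
```

```text
t: 0.6
tcp_pos: [325.2, 428.2, 222.5]
tcp_rot: [[-0.564, 0.826, -0.0], [0.826, 0.564, -0.0], [-0.0, -0.0, -1.0]]
wrist_force: [0.6, 0.8, 0.5]
finger_gap: 88.0
finger_force: 0.0
t 0.6 tcp [325.2 428.2 222.5] shift [-23.98   3.57   0.25] turn 0.785 F [0.6 0.8 0.5] gap 88.0
```

```bash
python3 -m inch '[[8.78,-4.5,0.7,0,0.15],[8.78,-9,1.4,0,0.3],[8.78,-13.5,2,0,0.45],[8.78,-18,2.7,0,0.6],[8.78,-22,3.3,0,0.74]]' >/dev/null;  python3 -c "
from h import *
go(490,250.3,220,(0.185,0.983))"
```

```text
t 1.1 tcp [477.8 265.6 222.6] shift [-1.34  1.43  0.26] turn 0.044 F [0.9 1.9 0.8] gap 88.1
```

```bash
python3 -m inch '[[8.78,-1.3,1.4,0.25,0.044],[8.78,-1.3,1.4,0.25,0.044],[8.78,-1.3,1.4,0.25,0.044]]' >/dev/null;  python3 -c "
from h import *
go(490,250.3,220,(0.185,0.983))
c=imaging.get_calibration('wrist')
im=imaging.snapshot('wrist');cv2.imwrite('pics/w1.png',im);np.save('w1.npy',c,allow_pickle=True)
print(proj(c,(498.8,296.6,48)),proj(c,(481.3,204,48)))
"
```

```text
t 1.4 tcp [487.9 253.9 219.7] shift [-0.31  0.27 -0.03] turn 0.01 F [-0.1  0.9  0. ] gap 87.9
[283.83607478 142.34829657] [282.70592448 234.84939788]
```

View pics/w1.png

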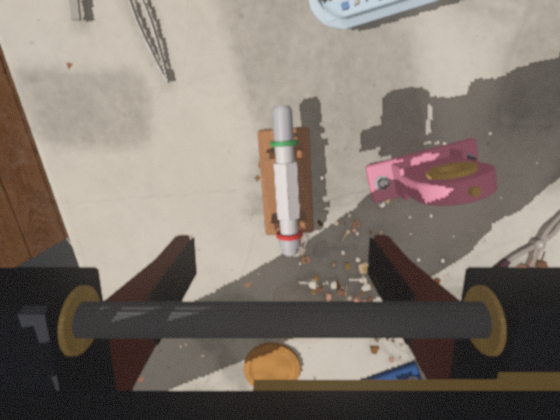

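The wrist view shows the gauge lying in the cradle, green collar at about (285,143) and red at (289,236), with pink housing at (435,178) and fingers on either side. I'll measure the collars with masks.

```bash
python3 -c "
from h import *
im=cv2.imread('pics/w1.png');c=np.load('w1.npy',allow_pickle=True).item()
h=cv2.cvtColor(im,cv2.COLOR_BGR2HSV);P=[]
for n,m in (('g',cv2.inRange(h,(45,100,40),(85,255,255))),('r',cv2.inRange(h,(0,130,90),(8,255,255))|cv2.inRange(h,(172,130,90),(180,255,255)))):
    m[:120]=0;m[260:]=0;m[:,:260]=0;m[:,320:]=0
    k,_=cv2.findContours(m,0,2);k=max(k,key=cv2.contourArea);print(n,cv2.boundingRect(k),cv2.contourArea(k))
    M=cv2.moments(k);P.append(onz(c,M['m10']/M['m00'],M['m01']/M['m00'],59));print(P[-1])
d=(P[0]-P[1])[:2];L=np.linalg.norm(d);d/=L;print('L',L,'dir',d,'mid',(P[0]+P[1])/2);m=(P[0]+P[1])/2
go(m[0],m[1],48-19,d)
"
```

```text
g (271, 141, 24, 5) 31.5
[498.25456811 296.73585571  59.        ]
r (276, 229, 27, 11) 89.5
[488.67946644 205.45454748  59.        ]
L 91.78213227373485 dir [0.10432425 0.99454334] mid [493.46701727 251.09520159  59.        ]
t 1.45 tcp [487.5 254.5 219.7] shift [-0.24  0.67 19.07] turn -0.071 F [-0.2  0.4 -0.5] gap 88.0
```

```bash
python3 -m inch '[[8.78,-0.24,0.67,3,-0.035],[8.78,-0.24,0.67,6,-0.07],[8.78,-0.24,0.67,9,-0.07],[8.78,-0.24,0.67,9,-0.07],[8.78,-0.24,0.67,9,-0.07]]' >/dev/null;  python3 -c "
from h import *
c=imaging.get_calibration('wrist')
im=imaging.snapshot('wrist');cv2.imwrite('pics/w2.png',im);np.save('w2.npy',c,allow_pickle=True)
h=cv2.cvtColor(im,cv2.COLOR_BGR2HSV);P=[]
p=[proj(c,(498.2,296.7,59)),proj(c,(488.7,205.4,59))]
for n,m in (('g',cv2.inRange(h,(45,100,40),(85,255,255))),('r',cv2.inRange(h,(0,130,90),(8,255,255))|cv2.inRange(h,(172,130,90),(180,255,255)))):
    q=p.pop(0).astype(int);k=np.zeros_like(m);k[max(0,q[1]-40):q[1]+40,q[0]-45:q[0]+45]=1;m=m*k
    k,_=cv2.findContours(m,0,2);k=max(k,key=cv2.contourArea);x,y,w,hh=cv2.boundingRect(k);print(n,q,(x,y,w,hh))
    P.append(onz(c,x+w/2,y+hh/2,56));print(P[-1])
d=(P[0]-P[1])[:2];L=np.linalg.norm(d);d/=L;m=(P[0]+P[1])/2;print('L',L,'dir',d,'mid',m)
go(m[0],m[1],48-19,d)
"
```

```text
g [278 150] (261, 147, 35, 6)
[498.2175714 296.4900468  56.       ]
r [278 274] (262, 263, 34, 17)
[488.76460723 206.12323796  56.        ]
L 90.85988483166929 dir [0.10403892 0.99457323] mid [493.49108931 251.30664238  56.        ]
t 2.0 tcp [495.  250.6 131.3] shift [ 0.04 -0.16 10.23] turn -0.003 F [ 0.1 -1.4  0. ] gap 87.8
```

```bash
python3 -m inch '[[8.78,0,-0.15,3,0],[8.78,0,-0.15,6,0],[8.78,0,-0.15,9,0],[8.78,0,-0.15,10.2,0],[8.78,0,-0.15,10.2,0]]' ; python3 -m inch '[[1.5,0,0,0,0],[1.5,0,0,0,0],[1.5,0,0,0,0],[1.5,0,0,0,0],[1.5,0,0,0,0]]'
```

```text
t: 2.5
tcp_pos: [493.1, 249.8, 28.1]
tcp_rot: [[0.108, 0.994, -0.001], [0.994, -0.108, -0.0], [-0.0, -0.001, -1.0]]
wrist_force: [-0.1, 0.0, -0.5]
finger_gap: 87.5
finger_force: 0.0
t: 3.0
tcp_pos: [493.6, 249.7, 28.6]
tcp_rot: [[0.109, 0.994, 0.001], [0.994, -0.109, 0.001], [0.001, 0.0, -1.0]]
wrist_force: [-0.6, -0.5, 0.4]
finger_gap: 51.6
finger_force: 0.0
```

```bash
python3 -m inch '[[0.5,0,0,0,0],[0.5,0,0,0,0],[0.5,0,0,0,0],[0.5,0,0,0,0],[0.5,0,0,0,0]]';python3 -m inch '[[0.5,0,0,0,0],[0.5,0,0,0,0],[0.5,0,0,0,0]]'
```

```text
t: 3.5
tcp_pos: [491.9, 249.7, 27.9]
tcp_rot: [[0.108, 0.994, -0.003], [0.994, -0.108, -0.0], [-0.001, -0.003, -1.0]]
wrist_force: [-5.1, 0.6, 3.9]
finger_gap: 21.1
finger_force: 30.0
t: 3.8
tcp_pos: [491.9, 249.7, 27.9]
tcp_rot: [[0.108, 0.994, -0.003], [0.994, -0.108, -0.0], [-0.001, -0.003, -1.0]]
wrist_force: [-5.8, 0.4, 2.6]
finger_gap: 21.9
finger_force: 30.0
```

Gripped (gap 21.9 mm, 30 N). The gauge axis in the cradle lies at TCP (491.9, 249.7, 27.9), which is the return pose. I'll lift and go to look at the housing.

```bash
python3 -m inch '[[0.5,0,0,-1,0],[0.5,0,0,-4,0],[0.5,0,0,-8,0],[0.5,0,0,-12.5,0],[0.5,0,0,-17,0]]' | head -2; python3 -m inch '[[0.5,-4,0.1,0,-0.07],[0.5,-8.5,0.2,0,-0.14],[0.5,-13,0.3,0,-0.21],[0.5,-17.5,0.4,0,-0.28],[0.5,-22,0.5,0,-0.36]]'; python3 -c "
from h import *
go(509,-131,200,(-0.25,0.968))"
```

```text
t: 4.3
tcp_pos: [493.7, 248.8, 200.2]
t: 4.8
tcp_pos: [474.4, 28.2, 198.8]
tcp_rot: [[-0.251, 0.968, 0.002], [0.968, 0.251, 0.0], [-0.0, 0.002, -1.0]]
wrist_force: [1.4, -0.9, -1.8]
finger_gap: 21.7
finger_force: 30.0
t 4.8 tcp [474.4  28.2 198.8] shift [-16.28  -0.64  -0.11] turn 0.001 F [ 1.4 -0.9 -1.8] gap 21.7
```

```bash
python3 -m inch '[[0.5,-4,0,0,0],[0.5,-8.5,-0.3,0,0],[0.5,-13,-0.5,0,0],[0.5,-16.3,-0.6,0,0],[0.5,-16.3,-0.6,0,0]]' >/dev/null;python3 -m inch '[[0.5,0,0,0,0],[0.5,0,0,0,0]]'; python3 -c "
from h import *
c=imaging.get_calibration('wrist')
im=imaging.snapshot('wrist');cv2.imwrite('pics/w3.png',im);np.save('w3.npy',c,allow_pickle=True)
"
```

```text
t: 5.5
tcp_pos: [509.0, -128.0, 198.2]
tcp_rot: [[-0.249, 0.968, -0.0], [0.968, 0.249, 0.001], [0.001, 0.0, -1.0]]
wrist_force: [-0.2, 0.8, -2.0]
finger_gap: 22.2
finger_force: 30.0
```

View pics/w3.png

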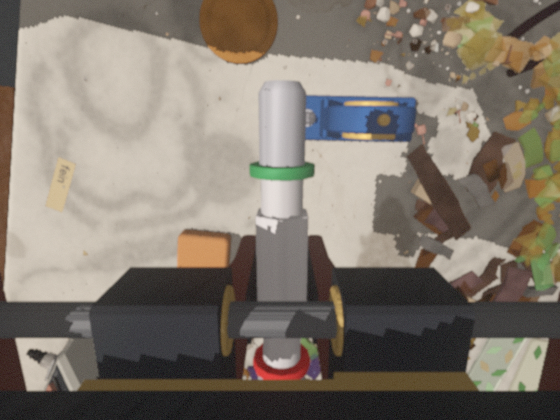

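The wrist view shows the blue housing upper right, foot ending at u≈416, rows 95–140, brass nipple at (384,120), bush flanges at rows ≈101 and ≈135. The gauge is in line with it in the hand (tip at (282,85)). I'll measure nipple, flanges and edges.

```bash
python3 -c "
from h import *
im=cv2.imread('pics/w3.png');c=np.load('w3.npy',allow_pickle=True).item()
R=np.array(readout.observe()['tcp_rot'])
h=cv2.cvtColor(im,cv2.COLOR_BGR2HSV)
roi=np.zeros(im.shape[:2],np.uint8);roi[85:150,310:430]=1
go_=cv2.inRange(h,(10,90,80),(32,255,255))*roi; bl=cv2.inRange(h,(100,110,40),(125,255,255))*roi
k,_=cv2.findContours(go_,0,1)
for q in k:
    if cv2.contourArea(q)>10:
        M=cv2.moments(q);print('gold',cv2.boundingRect(q),cv2.contourArea(q),M['m10']/M['m00'],M['m01']/M['m00'])
k,_=cv2.findContours(bl,0,1);q=max(k,key=cv2.contourArea);print('blue',cv2.boundingRect(q),cv2.contourArea(q),cv2.minAreaRect(q))
# foot long edges: for columns, top/bottom blue rows
for u in range(312,418,8):
    v=np.flatnonzero(bl[:,u]);w=np.flatnonzero(go_[:,u]);print(u,v.min() if v.size else 0,v.max() if v.size else 0,w.tolist())
x=cv2.resize(im[80:155,295:430],None,fx=5.5,fy=5.5,interpolation=cv2.INTER_CUBIC);cv2.imwrite('pics/w3c.png',x)
"
```

```text
gold (343, 133, 52, 6) 169.5 366.9419862340216 135.9046214355949
gold (378, 115, 12, 10) 81.0 383.41975308641975 119.57407407407408
gold (345, 102, 52, 3) 96.5 370.153713298791 103.02417962003453
blue (310, 97, 105, 42) 2665.0 ((361.9999694824219, 117.5), (103.99998474121094, 40.99999237060547), 0.0)
312 97 138 []
320 97 138 []
328 97 138 []
336 97 131 []
344 98 130 [133, 134, 135, 136]
352 98 130 [102, 103, 104, 133, 134, 135, 136, 137]
360 98 131 [102, 103, 104, 134, 135, 136, 137, 138]
368 98 115 [102, 103, 104, 133, 134, 135, 136, 137, 138]
376 98 109 [102, 103, 104, 135, 136, 137, 138]
384 98 111 [102, 103, 104, 115, 116, 117, 118, 119, 120, 121, 122, 123, 124, 135, 136, 137]
392 99 110 [102, 103, 104, 135, 136, 137, 138]
400 98 133 []
408 99 129 []
416 0 0 []
```

View pics/w3c.png

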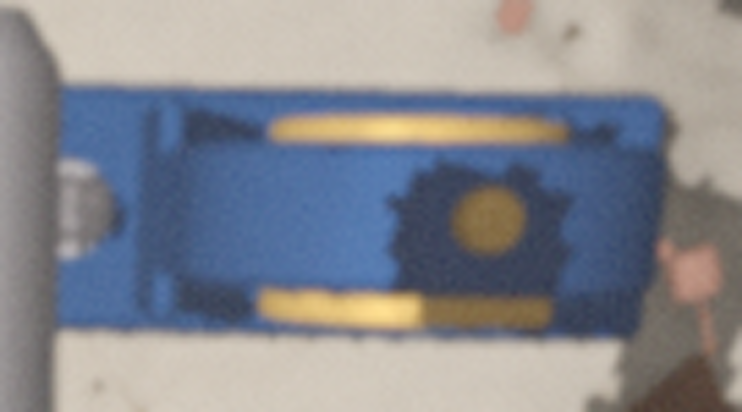

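```bash
python3 -c "
from h import *
c=np.load('w3.npy',allow_pickle=True).item();E=np.array(c['extrinsics']);o=readout.observe();R=np.array(o['tcp_rot']);T=np.array(o['tcp_pos'])
hy=R[:,0]+0.014*R[:,1];hy[2]=0;hy/=np.linalg.norm(hy);hx=np.array([hy[1],-hy[0],0]);print('hx',hx,'hy',hy)
B=np.array([hx,hy,[0,0,1]]); pos=lambda u,v,z:B@onz(c,u,v,z)
C=B@E[:3,3]
print('cam H',C,'tcp H',B@T)
print('nipple',pos(384.1,120,115))
for n,v,u0,u1 in (('near',136,341.5,395.4),('far',104,343.7,398.8)):
    a=[];
    for u in (u0,u1):
        d=B@ray(c,u,v)[1];a.append(np.arctan2(d[0],-d[2]))
    m=(a[0]+a[1])/2;hw=(a[1]-a[0])/2;r=21/np.sin(hw)
    print(n,'x at z=75',C[0]+np.tan(m)*(C[2]-75),'z est',C[2]-r*np.cos(m))
print('rows: foot near',pos(360,139.3,12)[1],'far',pos(360,96.5,12)[1],'flange near outer',pos(360,138.8,96)[1],'far outer',pos(360,101.3,96)[1],'foot right end',pos(416,118,12)[0])
print('nip world',B.T@pos(384.1,120,115))
"
```

```text
hx [0.97160602 0.23660461 0.        ] hy [-0.23660461  0.97160602  0.        ]
cam H [ 464.81528117 -176.38939924  360.68463742] tcp H [ 464.38626811 -244.50547101  198.1506765 ]
nipple [ 536.18080401 -178.32183645  115.        ]
near x at z=75 535.7120157382021 z est 79.93421354064327
far x at z=75 535.9998818057438 z est 79.6179681803938
rows: foot near -198.22141185936405 far -157.29484895230902 flange near outer -192.58788749188764 far outer -165.2854526511148 foot right end 597.4195933471514
nip world [563.14826587 -46.39571745 115.        ]
```

```bash
cat >> h.py <<'E'
HY=np.array([-0.2366,0.9716,0.]);B=np.array([[0.9716,0.2366,0],HY,[0,0,1]])
def st(tgt=None):
    o=readout.observe();R=np.array(o["tcp_rot"]);p=B@o["tcp_pos"];f=B@o["wrist_force"];a=B@R[:,0]
    print("t %.2f H-pos %s H-force %s torqueH %s axis-off(yaw,pitch) %.4f %.4f gap %.1f"%(o["t"],p.round(1),f.round(1),(B@o["ft_torque"]).round(2),a[0],a[2],o["finger_gap"]))
    if tgt is not None: print("shift",(R.T@B.T@(np.array(tgt)-p)/10).round(2),"turn",round(float(a[0]),3))
E
python3 -m inch '[[0.5,-2,3,0,0.014],[0.5,-4.6,7,0,0.014],[0.5,-4.6,7,3,0.014],[0.5,-4.6,7,7,0.014],[0.5,-4.6,7,11,0.014]]' >/dev/null;  python3 -m inch '[[0.5,0,0,0,0],[0.5,0,0,0,0],[0.5,0,0,0,0]]'>/dev/null; python3 -c "
from h import *
st((534.6,-290.5,55))"
```

```text
t 6.35 H-pos [ 536.1 -291.3   90.5] H-force [-0.3  0.2 -2.6] torqueH [-0.09  0.07  0.02] axis-off(yaw,pitch) 0.0012 -0.0012 gap 21.9
shift [ 0.08 -0.16  3.55] turn 0.001
```

```bash
python3 -m inch '[[0.5,0.1,-0.1,2,0],[0.5,0.1,-0.1,3.55,0],[0.5,0.1,-0.1,3.55,0],[0.5,0.1,-0.1,3.55,0]]'>/dev/null; python3 -c "
from h import *
st((534.6,-290.5,55))
for n in ('side','wrist'): cv2.imwrite(f'pics/i_{n}.png',imaging.snapshot(n))
s=cv2.resize(cv2.imread('pics/i_side.png')[190:270,230:330],None,fx=4,fy=4,interpolation=cv2.INTER_CUBIC)
w=cv2.imread('pics/i_wrist.png')[0:320,80:480]
cv2.imwrite('pics/i.png',np.hstack([s,w]))"
```

```text
t 6.75 H-pos [ 534.  -290.2   53.3] H-force [ 0.7  0.2 -2.8] torqueH [-0.03  0.04 -0.02] axis-off(yaw,pitch) 0.0018 -0.0002 gap 21.6
shift [-0.03  0.06 -0.17] turn 0.002
```

View pics/i.png

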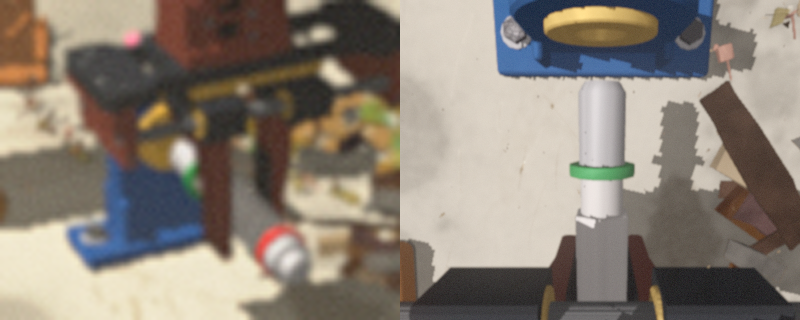

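In the crop the gauge nose (u≈602) lines up with the flange (u 544–658, centre 601) and the bolts (centre 602), so the lateral alignment is within about 0.5 mm. I'll close in and feel for the mouth.

```bash
python3 -m inch '[[0.5,0.5,0,-0.1,0.001],[0.5,1,0,-0.1,0.001],[0.5,1,0,-0.1,0.001],[0.5,1,0,-0.1,0.001]]'>/dev/null; python3 -c "
from h import *
st()";python3 -m inch '[[0.5,0.1,0,0,0],[0.5,0.2,0,0,0],[0.5,0.3,0,0,0],[0.5,0.3,0,0,0]]'>/dev/null; python3 -c "
from h import *
st()"
```

```text
t 7.25 H-pos [ 533.9 -279.6   53.8] H-force [ 0.3  0.5 -2.8] torqueH [-0.05  0.06 -0.01] axis-off(yaw,pitch) 0.0021 0.0001 gap 21.7
t 7.65 H-pos [ 533.7 -276.8   53.6] H-force [ 0.1  0.6 -2.8] torqueH [-0.03  0.05  0.01] axis-off(yaw,pitch) 0.0028 0.0002 gap 21.7
```

```bash
python3 -m inch '[[0.5,0.1,0,-0.12,0.002],[0.5,0.2,0,-0.12,0.002],[0.5,0.2,0,-0.12,0.002]]'>/dev/null; python3 -c "
from h import *
st()";python3 -m inch '[[0.5,0.1,0,0,0],[0.5,0.2,0,0,0],[0.5,0.2,0,0,0]]'>/dev/null; python3 -c "
from h import *
st()"
```

```text
t 7.95 H-pos [ 533.8 -274.8   54.9] H-force [-0.1  0.7 -3. ] torqueH [-0.02  0.05 -0.03] axis-off(yaw,pitch) 0.0047 0.0001 gap 21.6
t 8.25 H-pos [ 533.7 -272.7   54.8] H-force [ 0.4 -0.2 -2.6] torqueH [-0.08  0.08 -0.01] axis-off(yaw,pitch) 0.0047 0.0002 gap 21.9
```

```bash
python3 -m inch '[[0.5,0.1,0,0,0],[0.5,0.2,0,0,0],[0.5,0.2,0,0,0]]'>/dev/null; python3 -c "
from h import *
st()"
```

```text
t 8.55 H-pos [ 533.8 -270.7   54.8] H-force [-0.1 -0.5 -3. ] torqueH [-0.05  0.06  0.03] axis-off(yaw,pitch) 0.0047 0.0002 gap 21.8
```

```bash
python3 -m inch '[[0.5,0.1,0,0,-0.005],[0.5,0.2,0,0,-0.005],[0.5,0.2,0,0,-0.005]]'>/dev/null; python3 -c "
from h import *
st()"
```

```text
t 8.85 H-pos [ 533.8 -268.7   54.8] H-force [ 1.2  0.1 -2.6] torqueH [-0.04  0.04 -0.02] axis-off(yaw,pitch) -0.0003 0.0002 gap 21.6
```

```bash
python3 -m inch '[[0.5,0.1,0,0,0],[0.5,0.2,0,0,0],[0.5,0.2,0,0,0]]'>/dev/null; python3 -c "
from h import *
st()"
```

```text
t 9.15 H-pos [ 533.8 -266.7   54.8] H-force [ 0.4  0.1 -2.8] torqueH [-0.04  0.06  0.01] axis-off(yaw,pitch) -0.0004 0.0002 gap 22.0
```

```bash
python3 -m inch '[[0.5,0.1,0,0,0],[0.5,0.2,0,0,0],[0.5,0.2,0,0,0]]'>/dev/null; python3 -c "
from h import *
st()"
```

```text
t 9.45 H-pos [ 533.8 -264.8   54.8] H-force [ 0.5  0.8 -2.2] torqueH [-0.06  0.06  0.05] axis-off(yaw,pitch) -0.0003 0.0002 gap 21.8
```

```bash
python3 -m inch '[[0.5,0.1,0,0,0],[0.5,0.2,0,0,0],[0.5,0.3,0,0,0],[0.5,0.3,0,0,0]]'>/dev/null; python3 -c "
from h import *
st()"
```

```text
t 9.85 H-pos [ 533.8 -261.8   54.8] H-force [-0.8 -0.2 -2.3] torqueH [-0.06  0.07  0.01] axis-off(yaw,pitch) -0.0004 0.0001 gap 21.9
```

```bash
python3 -m inch '[[0.5,0.1,0,0,0],[0.5,0.2,0,0,0],[0.5,0.3,0,0,0],[0.5,0.3,0,0,0]]'>/dev/null; python3 -c "
from h import *
st()
im=imaging.snapshot('wrist');cv2.imwrite('pics/j.png',im)
h=cv2.cvtColor(im,cv2.COLOR_BGR2HSV)
for n,m in (('green',cv2.inRange(h,(45,100,40),(85,255,255))),('gold',cv2.inRange(h,(10,90,80),(32,255,255))),('blue',cv2.inRange(h,(100,110,40),(125,255,255)))):
    m[250:]=0;m[:,:160]=0;m[:,400:]=0
    k,_=cv2.findContours(m,0,1)
    print(n,[cv2.boundingRect(q) for q in k if cv2.contourArea(q)>80])
"
```

```text
t 10.25 H-pos [ 533.8 -258.8   54.8] H-force [ 0.5 -0.7 -2.6] torqueH [-0.04  0.02 -0.03] axis-off(yaw,pitch) -0.0004 0.0001 gap 21.7
green [(251, 167, 52, 12)]
gold [(229, 110, 106, 14), (273, 57, 28, 29)]
blue [(371, 56, 18, 36), (181, 40, 203, 93)]
```

The green collar's front edge (row 167) is about 16–18 mm from the flange (row 124), so the nose is already well inside the bore with no side force. I'll continue.

```bash
python3 -m inch '[[0.5,0.2,0,0,0],[0.5,0.4,0,0,0],[0.5,0.6,0,0,0],[0.5,0.8,0,0,0],[0.5,0.8,0,0,0]]'>/dev/null; python3 -c "
from h import *
st()"
```

```text
t 10.80 H-pos [ 533.8 -250.5   54.8] H-force [-1.1  0.2 -1.7] torqueH [-0.02  0.09 -0.02] axis-off(yaw,pitch) -0.0007 0.0003 gap 21.9
```

```bash
python3 -m inch '[[0.5,0.1,0,0,0],[0.5,0.2,0,0,0],[0.5,0.3,0,0,0],[0.5,0.4,0,0,0],[0.5,0.4,0,0,0]]'>/dev/null; python3 -c "
from h import *
st()"
```

```text
t 11.30 H-pos [ 533.8 -246.8   54.8] H-force [-0.6 -0.  -2.6] torqueH [ 0.01  0.06 -0.03] axis-off(yaw,pitch) -0.0003 0.0002 gap 22.1
```

```bash
python3 -m inch '[[0.5,0.1,0,0,0],[0.5,0.2,0,0,0],[0.5,0.2,0,0,0]]'>/dev/null; python3 -c "
from h import *
st()"
```

```text
t 11.60 H-pos [ 533.8 -244.8   54.8] H-force [ 0.1 -1.1 -2.6] torqueH [ 0.    0.01 -0.04] axis-off(yaw,pitch) -0.0003 0.0002 gap 21.6
```

```bash
python3 -m inch '[[0.5,0.1,0,0,0],[0.5,0.2,0,0,0],[0.5,0.2,0,0,0]]'>/dev/null; python3 -c "
from h import *
st()"
```

```text
t 11.90 H-pos [ 533.8 -242.7   54.8] H-force [ 0.2  0.6 -2.4] torqueH [-0.    0.02 -0.04] axis-off(yaw,pitch) -0.0004 0.0002 gap 21.7
```

```bash
python3 -m inch '[[0.5,0.1,0,0,0],[0.5,0.1,0,0,0]]'>/dev/null; python3 -c "
from h import *
st()"
```

```text
t 12.10 H-pos [ 533.7 -242.3   54.9] H-force [-0.2 -0.6 -3.2] torqueH [-0.3   0.07 -0.05] axis-off(yaw,pitch) 0.0002 -0.0004 gap 21.7
```

```bash
python3 -m inch '[[0.5,0,0,0,0]]'>/dev/null; python3 -c "
from h import *
st()";  python3 -m inch '[[0.5,0.05,0,0,0],[0.5,0.05,0,0,0]]'>/dev/null; python3 -c "
from h import *
st()"
```

```text
t 12.20 H-pos [ 533.7 -242.3   54.9] H-force [-0.3 -1.5 -2.6] torqueH [-0.35  0.03 -0.04] axis-off(yaw,pitch) 0.0001 -0.0003 gap 22.0
t 12.40 H-pos [ 533.7 -242.2   54.9] H-force [ 0.5 -2.3 -2.6] torqueH [-0.75  0.04 -0.02] axis-off(yaw,pitch) 0.0004 -0.0009 gap 21.6
```

The collar is bearing on the bush (TCP stalls at y −242.2). I'll build up the push.

```bash
python3 -m inch '[[0.5,0.1,0,0,0],[0.5,0.15,0,0,0],[0.5,0.15,0,0,0]]'>/dev/null; python3 -c "
from h import *
st()"
```

```text
t 12.70 H-pos [ 533.7 -242.2   55.1] H-force [-0.1 -7.1 -4.2] torqueH [-1.72  0.02 -0.08] axis-off(yaw,pitch) 0.0013 -0.0029 gap 22.0
```

```bash
python3 -m inch '[[0.5,0.1,0,0,0],[0.5,0.1,0,0,0],[0.5,0.1,0,0,0]]'>/dev/null; python3 -c "
from h import *
st()"
```

```text
t 13.00 H-pos [ 533.7 -242.1   55.2] H-force [ 0.3 -9.3 -4.4] torqueH [-2.13 -0.   -0.04] axis-off(yaw,pitch) 0.0020 -0.0041 gap 21.8
```

```bash
python3 -m inch '[[0.5,0,0,0,0],[0.5,0,0,0,0],[0.5,0,0,0,0],[0.5,0,0,0,0],[0.5,0,0,0,0]]'>/dev/null; python3 -c "
from h import *
st()";python3 -m inch '[[0.5,0,0,0,0],[0.5,0,0,0,0],[0.5,0,0,0,0],[0.5,0,0,0,0],[0.5,0,0,0,0]]'>/dev/null;  python3 -c "
from h import *
st()
im=imaging.snapshot('wrist');cv2.imwrite('pics/k.png',im)
h=cv2.cvtColor(im,cv2.COLOR_BGR2HSV)
for n,m in (('green',cv2.inRange(h,(45,100,40),(85,255,255))),('gold',cv2.inRange(h,(10,90,80),(32,255,255)))):
    m[250:]=0;m[:,:160]=0;m[:,400:]=0
    k,_=cv2.findContours(m,0,1)
    print(n,[cv2.boundingRect(q) for q in k if cv2.contourArea(q)>80])
cv2.imwrite('pics/k_c.png',cv2.resize(im[0:250,130:430],None,fx=2,fy=2))
"
```

```text
t 13.50 H-pos [ 533.6 -242.2   55.2] H-force [ 0.9 -9.8 -5. ] torqueH [-2.12 -0.01 -0.04] axis-off(yaw,pitch) 0.0020 -0.0040 gap 21.7
t 14.00 H-pos [ 533.6 -242.2   55.2] H-force [ -0.2 -10.   -4.9] torqueH [-2.11 -0.   -0.02] axis-off(yaw,pitch) 0.0020 -0.0040 gap 21.8
green [(251, 172, 56, 7)]
gold [(233, 161, 99, 11), (274, 119, 26, 26), (229, 90, 107, 8), (307, 4, 22, 22)]
```

View pics/k_c.png

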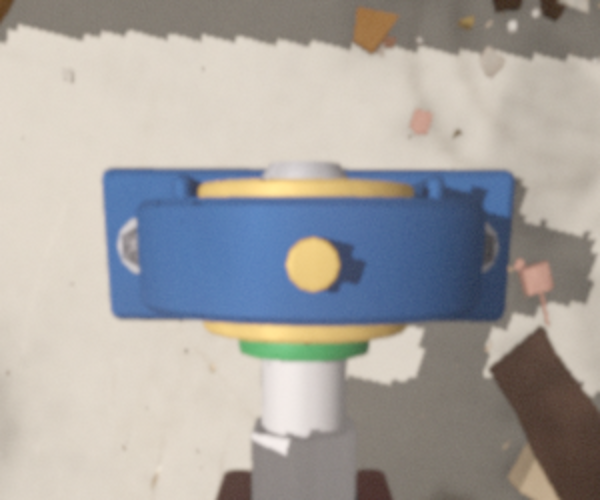

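The go end is home: green collar on the flange at crop (303,348), nose out past the far flange at (303,168), about 10 N held for over 1 s. I'll draw it out and carry the gauge over to the other side.

```bash
python3 -m inch '[[0.5,-0.4,0,0,0],[0.5,-1.0,0,0,0],[0.5,-2,0,0,0],[0.5,-3,0,0,0],[0.5,-4,0,0,0]]'>/dev/null; python3 -c "
from h import *
st()";python3 -m inch '[[0.5,-1,0,0,0],[0.5,-2,0,0,0],[0.5,-2,0,0,0],[0.5,-2,0,0,0]]'>/dev/null; python3 -c "
from h import *
st()"
```

```text
t 14.55 H-pos [ 533.6 -280.    54.8] H-force [ 0.2  0.3 -2.9] torqueH [-0.01  0.05  0.05] axis-off(yaw,pitch) -0.0000 0.0000 gap 21.6
t 14.95 H-pos [ 533.6 -299.1   54.7] H-force [ 0.1 -0.2 -1.8] torqueH [-0.04  0.06 -0.07] axis-off(yaw,pitch) 0.0005 0.0003 gap 21.8
```

```bash
python3 -m inch '[[0.5,0,0,-3,0],[0.5,0,0,-7,0],[0.5,0,0,-11,0],[0.5,0,0,-11,0],[0.5,0,0,-11,0]]'>/dev/null; python3 -c "
from h import *
st((533.7,-85,165))"; python3 -m inch '[[0.5,4,0,0,0],[0.5,8.5,0,0,0],[0.5,13,0,0,0],[0.5,17.5,0,0,0],[0.5,21.3,0,0,0]]'>/dev/null;python3 -m inch '[[0.5,0,0,0,0],[0.5,0,0,0,0],[0.5,0,0,0,0],[0.5,0,0,0,0]]'>/dev/null; python3 -c "
from h import *
st((533.7,-85,54.8))"
```

```text
t 15.45 H-pos [ 534.3 -298.2  165.3] H-force [ 0.1  0.5 -3.3] torqueH [0.02 0.08 0.01] axis-off(yaw,pitch) -0.0013 0.0002 gap 21.9
shift [21.32 -0.03  0.04] turn -0.001
t 16.35 H-pos [533.3 -87.5 164.4] H-force [ 0.1 -0.2 -2. ] torqueH [-0.09  0.13 -0.01] axis-off(yaw,pitch) 0.0022 -0.0006 gap 21.7
shift [ 0.26  0.05 10.96] turn 0.002
```

```bash
python3 -m inch '[[0.5,0.3,0.05,3,-0.002],[0.5,0.3,0.05,7,-0.002],[0.5,0.3,0.05,10,-0.002],[0.5,0.3,0.05,11,-0.002],[0.5,0.3,0.05,11,-0.002]]'>/dev/null;python3 -m inch '[[0.5,0,0,0,0],[0.5,0,0,0,0],[0.5,0,0,0,0]]'>/dev/null; python3 -c "
from h import *
st((533.7,-100,54.8))"
```

```text
t 17.15 H-pos [535.2 -83.1  56.2] H-force [ 0.5  0.4 -2.1] torqueH [-0.1   0.11  0.  ] axis-off(yaw,pitch) -0.0021 0.0002 gap 21.6
shift [-1.69 -0.15  0.14] turn -0.002
```

```bash
python3 -m inch '[[0.5,-0.4,-0.15,0.14,0.002],[0.5,-0.8,-0.15,0.14,0.002],[0.5,-1.2,-0.15,0.14,0.002],[0.5,-1.2,-0.15,0.14,0.002]]'>/dev/null; python3 -c "
from h import *
st((533.7,-100,54.8))"
```

```text
t 17.55 H-pos [532.7 -96.   53.6] H-force [-0.2 -0.6 -1.7] torqueH [-0.07  0.09  0.  ] axis-off(yaw,pitch) 0.0010 -0.0004 gap 22.1
shift [-0.4   0.1  -0.12] turn 0.001
```

```bash
python3 -m inch '[[0.5,-0.1,0,0,0],[0.5,-0.2,0,0,0],[0.5,-0.2,0,0,0]]'>/dev/null; python3 -c "
from h import *
st((533.7,-100,54.8))"
```

```text
t 17.85 H-pos [532.7 -97.1  53.4] H-force [ 0.7 -0.7 -2.7] torqueH [-0.07  0.08 -0.02] axis-off(yaw,pitch) -0.0001 -0.0000 gap 21.8
shift [-0.29  0.1  -0.14] turn -0.0
```

```bash
python3 -m inch '[[0.5,-0.05,0.1,-0.13,0],[0.5,-0.1,0.1,-0.13,0],[0.5,-0.1,0.1,-0.13,0]]'>/dev/null; python3 -c "
from h import *
st((533.7,-100,54.8))"
```

```text
t 18.15 H-pos [533.8 -98.   54.8] H-force [ 0.4 -0.1 -2.9] torqueH [-0.03  0.05 -0.03] axis-off(yaw,pitch) -0.0002 -0.0000 gap 21.9
shift [-0.2  -0.01  0.  ] turn -0.0
```

```bash
python3 -m inch '[[0.5,-0.1,0,0,0],[0.5,-0.2,0,0,0],[0.5,-0.2,0,0,0]]'>/dev/null; python3 -c "
from h import *
st((533.7,-100,54.8))"
```

```text
t 18.45 H-pos [ 533.7 -100.3   54.8] H-force [-0.   0.6 -2.6] torqueH [-0.03  0.01 -0.02] axis-off(yaw,pitch) 0.0002 -0.0001 gap 22.0
shift [ 0.03 -0.   -0.  ] turn 0.0
```

```bash
python3 -m inch '[[0.5,-0.1,0,0,0],[0.5,-0.2,0,0,0],[0.5,-0.2,0,0,0]]'>/dev/null; python3 -c "
from h import *
st((533.7,-100,54.8))"
```

```text
t 18.75 H-pos [ 533.7 -102.2   54.7] H-force [-0.1 -0.  -3.6] torqueH [-0.02  0.08  0.02] axis-off(yaw,pitch) 0.0001 -0.0000 gap 21.3
shift [ 0.22 -0.   -0.01] turn 0.0
```

Contact is expected near y ≈ −106, so I'm taking small steps.

```bash
python3 -m inch '[[0.5,-0.1,0,0,0],[0.5,-0.2,0,0,0],[0.5,-0.2,0,0,0]]'>/dev/null; python3 -c "
from h import *
st()"
```

```text
t 19.05 H-pos [ 533.7 -104.2   54.8] H-force [ 0.   0.3 -2.2] torqueH [-0.09  0.08  0.02] axis-off(yaw,pitch) 0.0001 -0.0001 gap 22.0
```

```bash
python3 -m inch '[[0.5,-0.1,0,0,0],[0.5,-0.2,0,0,0],[0.5,-0.2,0,0,0]]'>/dev/null; python3 -c "
from h import *
st()"
```

```text
t 19.35 H-pos [ 533.7 -106.1   54.8] H-force [ 0.2  0.1 -2.7] torqueH [-0.05  0.11  0.01] axis-off(yaw,pitch) 0.0001 0.0000 gap 21.9
```

```bash
python3 -m inch '[[0.5,-0.1,0,0,0],[0.5,-0.1,0,0,0]]'>/dev/null; python3 -c "
from h import *
st()"
```

```text
t 19.55 H-pos [ 533.8 -106.2   54.7] H-force [ 0.2  3.4 -2.4] torqueH [ 0.62  0.04 -0.03] axis-off(yaw,pitch) -0.0007 0.0010 gap 21.9
```

The plug stalls at y −106.2, exactly where its face should meet the far flange. I'll build to about 10 N and hold.

```bash
python3 -m inch '[[0.5,-0.05,0,0,0],[0.5,-0.1,0,0,0],[0.5,-0.15,0,0,0],[0.5,-0.15,0,0,0]]'>/dev/null; python3 -c "
from h import *
st()"
```

```text
t 19.95 H-pos [ 533.7 -106.3   54.7] H-force [-0.7  7.5 -0.4] torqueH [ 1.52  0.15 -0.05] axis-off(yaw,pitch) -0.0017 0.0025 gap 21.8
```

```bash
python3 -m inch '[[0.5,-0.08,0,0,0],[0.5,-0.08,0,0,0],[0.5,-0.08,0,0,0],[0.5,-0.08,0,0,0],[0.5,-0.08,0,0,0]]'>/dev/null; python3 -c "
from h import *
st()"
```

```text
t 20.45 H-pos [ 533.7 -106.3   54.6] H-force [-1.4  9.9 -1. ] torqueH [ 1.85  0.11 -0.12] axis-off(yaw,pitch) -0.0022 0.0033 gap 21.6
```

```bash
python3 -m inch '[[0.5,0,0,0,0],[0.5,0,0,0,0],[0.5,0,0,0,0],[0.5,0,0,0,0],[0.5,0,0,0,0]]'>/dev/null; python3 -c "
from h import *
st()
im=imaging.snapshot('wrist');s=imaging.snapshot('side');cv2.imwrite('pics/n.png',im)
a=cv2.resize(s[180:270,220:320],None,fx=4,fy=4,interpolation=cv2.INTER_CUBIC)
cv2.imwrite('pics/n_c.png',np.hstack([a,im[30:390,80:480]]))"; python3 -m inch '[[0.5,0,0,0,0],[0.5,0,0,0,0],[0.5,0,0,0,0]]'>/dev/null; python3 -c "
from h import *
st()"
```

```text
t 20.95 H-pos [ 533.7 -106.3   54.6] H-force [ 0.2  9.6 -0.4] torqueH [ 1.94  0.15 -0.06] axis-off(yaw,pitch) -0.0022 0.0033 gap 21.5
t 21.35 H-pos [ 533.7 -106.3   54.7] H-force [-0.7 10.3 -0.7] torqueH [ 1.96  0.18 -0.04] axis-off(yaw,pitch) -0.0023 0.0033 gap 21.9
```

View pics/n_c.png

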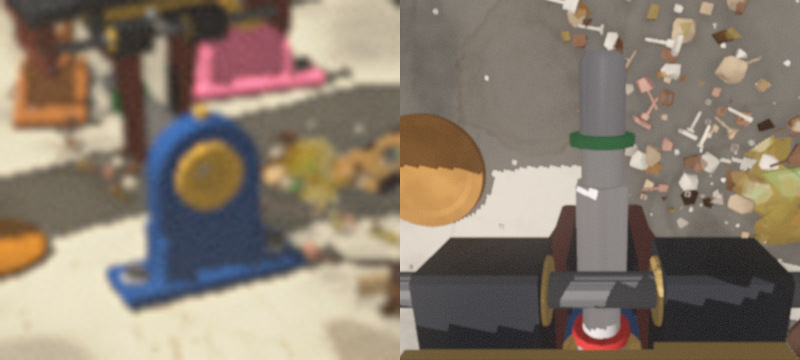

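The no-go end is refused: the red collar stands clear of the housing at crop (600,330), with only the pilot in, about 10 N held for over 1 s and the axis in line within 0.004 rad. I'll withdraw, lift and return.

```bash
python3 -m inch '[[0.5,0.4,0,0,0],[0.5,1.2,0,0,0],[0.5,2.2,0,0,0],[0.5,3.0,0,0,0],[0.5,3.0,0,0,0]]'>/dev/null; python3 -m inch '[[0.5,0,0,-3,0],[0.5,0,0,-7,0],[0.5,0,0,-10,0],[0.5,0,0,-10,0],[0.5,0,0,-10,0]]'>/dev/null;python3 -c "
from h import *
st()
go(491.9,249.7,155,(0.108,0.994))"
```

```text
t 22.35 H-pos [533.8 -79.2 154.8] H-force [-0.6 -0.1 -3.3] torqueH [-0.03  0.08 -0.04] axis-off(yaw,pitch) -0.0004 0.0003 gap 22.0
t 22.35 tcp [537.4  49.3 154.8] shift [ 2.055e+01  3.300e-01 -1.000e-02] turn 0.347 F [-0.6 -0.3 -3.3] gap 22.0
```

```bash
python3 -m inch '[[0.5,4,0.1,0,0.07],[0.5,8,0.15,0,0.14],[0.5,12,0.2,0,0.21],[0.5,16.5,0.3,0,0.28],[0.5,20.5,0.3,0,0.347]]'>/dev/null; python3 -m inch '[[0.5,0,0,0,0],[0.5,0,0,0,0],[0.5,0,0,0,0]]'>/dev/null;python3 -c "
from h import *
go(491.9,249.7,60,(0.108,0.994))"
```

```text
t 23.15 tcp [491.5 247.5 153.6] shift [0.24 0.03 9.36] turn -0.001 F [ 0.4 -0.4 -2.7] gap 21.8
```

```bash
python3 -m inch '[[0.5,0.2,0,3,0],[0.5,0.2,0,6,0],[0.5,0.2,0,9,0],[0.5,0.2,0,10.5,0],[0.5,0.2,0,10.5,0]]'>/dev/null; python3 -m inch '[[0.5,0,0,0,0],[0.5,0,0,0,0]]'>/dev/null;python3 -c "
from h import *
go(491.9,249.7,28,(0.108,0.994))"
```

```text
t 23.85 tcp [493.1 251.2  51.1] shift [-0.16 -0.11  2.31] turn -0.0 F [ 0.   1.1 -1.9] gap 21.6
```

```bash
python3 -m inch '[[0.5,-0.15,-0.1,0.5,0],[0.5,-0.15,-0.1,1,0],[0.5,-0.15,-0.1,1.3,0],[0.5,-0.15,-0.1,1.3,0]]'>/dev/null; python3 -c "
from h import *
go(491.9,249.7,28,(0.108,0.994))"
```

```text
t 24.25 tcp [490.4 249.7  36.3] shift [0.02 0.15 0.83] turn 0.0 F [ 0.7  0.5 -2.8] gap 21.8
```

```bash
python3 -m inch '[[0.5,0,0.15,0.2,0],[0.5,0,0.15,0.4,0],[0.5,0,0.15,0.5,0],[0.5,0,0.15,0.5,0]]'>/dev/null; python3 -c "
from h import *
go(491.9,249.7,28,(0.108,0.994))"
```

```text
t 24.65 tcp [492.2 249.5  31.5] shift [ 0.02 -0.03  0.35] turn 0.0 F [-0.8  0.3 -2.8] gap 21.8
```

```bash
python3 -m inch '[[0.5,0,0,0.1,0],[0.5,0,0,0.2,0],[0.5,0,0,0.3,0],[0.5,0,0,0.3,0]]'>/dev/null; python3 -c "
from h import *
go(491.9,249.7,28,(0.108,0.994))"
```

```text
t 25.05 tcp [492.2 249.6  28.6] shift [ 0.01 -0.03  0.06] turn 0.0 F [-0.4 -1.  -3.3] gap 21.7
```

```bash
python3 -m inch '[[0.5,0,0,0.05,0],[0.5,0,0,0.1,0],[0.5,0,0,0.15,0],[0.5,0,0,0.15,0],[0.5,0,0,0.15,0]]'>/dev/null; python3 -c "
from h import *
go(491.9,249.7,28,(0.108,0.994))"
```

```text
t 25.55 tcp [492.2 249.6  28. ] shift [ 0.01 -0.03  0.  ] turn 0.0 F [-4.4 -1.2  8.3] gap 21.8
```

Seated in both vees (stalls at z 28.0, with an upward reaction). I'll relieve the push, then open.

```bash
python3 -m inch '[[0.5,0,0,-0.1,0],[0.5,0,0,-0.1,0],[2.6,0,0,-0.1,0],[3.5,0,0,-0.1,0],[5,0,0,-0.1,0]]'; python3 -m inch '[[8,0,0,0,0],[8,0,0,0,0],[8,0,0,0,0],[8,0,0,0,0],[8,0,0,0,0]]' | tail -2; python3 -c "
from h import *
go(491.9,249.7,28,(0.108,0.994))"
```

```text
t: 26.05
tcp_pos: [492.6, 249.6, 28.3]
tcp_rot: [[0.108, 0.994, 0.0], [0.994, -0.108, 0.0], [0.0, 0.0, -1.0]]
wrist_force: [-0.8, -0.2, -0.4]
finger_gap: 38.4
finger_force: 0.0
finger_gap: 77.7
finger_force: 0.0
t 26.55 tcp [492.3 249.6  28.3] shift [ 0.01 -0.04  0.03] turn 0.0 F [-0.1 -0.5 -0. ] gap 77.7
```

```bash
python3 -m inch '[[8,0,0,-2,0],[8,0,0,-5,0],[8,0,0,-9,0],[8,0,0,-13,0],[8,0,0,-16,0]]'>/dev/null; python3 -m inch '[[8,0,0,0,0],[8,0,0,0,0],[8,0,0,0,0],[8,0,0,0,0],[8,0,0,0,0]]'>/dev/null; python3 -c "
from h import *
c=imaging.get_calibration('wrist')
im=imaging.snapshot('wrist');cv2.imwrite('pics/end.png',im)
h=cv2.cvtColor(im,cv2.COLOR_BGR2HSV);P=[]
p=[proj(c,(498.2,296.7,56)),proj(c,(488.7,205.4,56))]
for n,m in (('g',cv2.inRange(h,(45,100,40),(85,255,255))),('r',cv2.inRange(h,(0,130,90),(8,255,255))|cv2.inRange(h,(172,130,90),(180,255,255)))):
    q=p.pop(0).astype(int);k=np.zeros_like(m);k[max(0,q[1]-40):q[1]+40,q[0]-45:q[0]+45]=1;m=m*k
    k,_=cv2.findContours(m,0,2);k=max(k,key=cv2.contourArea);x,y,w,hh=cv2.boundingRect(k);P.append(onz(c,x+w/2,y+hh/2,56))
d=(P[0]-P[1])[:2];L=np.linalg.norm(d);print('L',L,'dir',d/L,'mid',(P[0]+P[1])/2)
cv2.imwrite('pics/end_c.png',im[80:330,130:430])
go(491.9,249.7,28)
"
```

```text
L 91.44120309772525 dir [0.10259914 0.99472278] mid [493.40174414 250.90398276  56.        ]
t 27.6 tcp [492.  249.3 187.4] shift [6.000e-02 1.000e-02 1.594e+01] turn 0 F [ 0.3  0.4 -0.2] gap 80.0
```

View pics/end_c.png

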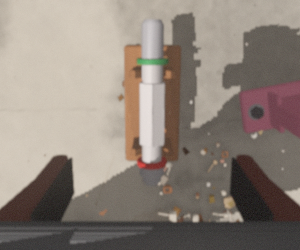

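The gauge lies back in both vees (green collar at crop (152,61), red at (150,165)), at the same place and angle as at the start to within 0.5 mm. The gripper is clear, so I'm handing in.

```bash
python3 -c "
from bench import sign_off
print(sign_off())"
```

```text
the job is handed in; nothing more can be done
None
```

The job is handed in at about 28 s of the 72 s allowed: the go end went fully home and the no-go end was refused, each under about 10 N for over a second, and the gauge is back in both vees, released; the judge's verdict was not shown.

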